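Swing the stop open and push the marked plate out over the ledge's end

TASK

Two metal sample plates lie side by side on the low green ledge, behind a stop bar that closes its open end. With the fingertips only, swing the stop fully open by its red pin, then push the plate with the orange end along its lane until its whole orange band sticks out past the end of the ledge while the black line across it is still over the ledge, so that it can later be taken by its edge. Push the plate lightly, never gripping or lifting it, and leave the plate with the blue end and everything else on the worktop where it is.

Things in the scene. Friction and masses are not known exactly. Their poses are not given: they have to be found in the camera images.
- ledge: green ledge, fixed, 142 (x) by 300 (y) mm, top surface 80 mm above the worktop; origin at the centre of its foot print on the worktop (z = 0). Its own y axis runs along the lanes; the open end is its -y end (own y = -150 mm). Two lanes 60 mm wide run along y with centre lines at own x = -33.5 and +33.5 mm, separated by a rib 6 mm wide and 8 mm high; guides 8 mm (front, own -x) and 10 mm high (back) run along the outer sides. The +y end has no wall.
- ledge_end (a point): middle of the ledge's open end, on the top surface (own x = 0, y = -150 mm, z = 80 mm)
- stop (a joint): swing angle of the steel stop bar about a vertical axis, rad: 0 = straight across the open end (pointing along the ledge's own +x), about 1.6 = fully open against its end stop (pointing along the ledge's own -y, away from the ledge), clear of both lanes; starts nearly closed. Opens clockwise seen from above. Light friction (about 0.15 N m) keeps it where it is left, no spring.
- stop_hinge (a point): the stop's vertical pivot axis, at the front (own -x) corner of the ledge's open end (own x = -84, y = -160 mm), 10 mm above the ledge's top. The bar is 140 mm long, 10 mm wide and reaches from 2 to 18 mm above the ledge's top, just past its end.
- stop_pin (a point): red upright pin on the stop bar, 16 mm in diameter, 120 mm from the pivot; this point lies on its axis, 40 mm above the ledge's top; the pin rises from the bar's top (18 mm above the ledge's top) to 60 mm above the ledge's top, so a fingertip 25 mm above the ledge's top pushes it and passes clear over the plates
- orange_plate: aluminium plate with orange end, 54 (own x) by 130 (own y) by 6 mm, 0.2 kg, lying flat in one of the two lanes with its long side along the lane and 6 mm play; origin at the centre of its underside. The orange band covers the 35 mm at its -y end (the end toward the ledge's open end); a black line 3 mm wide crosses it from 55 to 58 mm from that end.
- orange_plate_edge (a point): middle of the leading (orange) edge of the orange plate, half-way up its thickness: 65 mm from the plate's centre, own -y
- blue_plate: the same plate with a blue end in the other lane, to be left alone; origin at the centre of its underside
- jar: bystander on the worktop: small clear jar with black lid, 41x41x33 mm; origin at the centre of its underside
- marker: bystander on the worktop: red marker pen lying down, 130x13x16 mm; origin at the centre of its underside
- tape: bystander on the worktop: roll of red tape lying flat, 66x69x25 mm; origin at the centre of its underside
- beaker: bystander on the worktop: small clear plastic beaker, 57x52x60 mm; origin at the centre of its underside
- pink_bottle: bystander on the worktop: pink bottle with white cap, 68x69x150 mm; origin at the centre of its underside
- amber_bottle: bystander on the worktop: brown bottle with black cap, 58x59x112 mm; origin at the centre of its underside
- slide_case: bystander on the worktop: white and green card box, 77x103x42 mm; origin at the centre of its underside
Not all that is in view belongs to the job. What is shaped like the orange_plate but brown, purple or yellow is not meant.

How it is judged:
On the way, in this order (a step that is already met when the one before it is completed fails the run):
1. the stop is swung open (at least 1.3 rad) (value of joint stop above 1.3 rad), for 0.2 s.
2. the orange plate overhangs the open end by all of its orange band, with the black line still over the ledge (y of orange_plate_edge in the frame of ledge between -0.206 and -0.184 m), for 0.2 s.
At the end, for the whole second after the job is handed in: The orange plate lies flat and at rest in its lane with its leading edge 34 to 56 mm past the ledge's open end, and the stop stands open at 1.3 rad or more (all of step 2 and z of orange_plate_edge in the frame of ledge between 0.08 and 0.087 m and angle between orange_plate's own z axis and vertical below 0.04 rad and linear speed of orange_plate below 0.01 m/s and angle between the y axis of orange_plate and the y axis of ledge, either way round below 0.12 rad and value of joint stop above 1.3 rad); the robot touches nothing.
It fails at once if the orange plate is gripped or pressed hard (over 30 N from the fingers) (contact force between the fingers and orange_plate above 30 N).
It fails at once if the orange plate is lifted off the ledge (more than 8 mm) (z of orange_plate in the frame of ledge above 0.088 m).
It fails at once if the orange plate falls off or tips over the end (height (world z) of orange_plate below 0.07 m or angle between orange_plate's own z axis and vertical above 0.25 rad).
It fails at once if the blue plate is moved more than 10 mm (distance of blue_plate from where it was at the start of the episode above 0.01 m).
It fails at once if a bystander is moved more than 20 mm or tipped (distance of any of jar, marker, tape, beaker, pink_bottle, amber_bottle, slide_case from where it was at the start of the episode above 0.02 m or angle between any of jar, tape, beaker, pink_bottle, amber_bottle, slide_case's own z axis and vertical above 0.4 rad).
It also fails if it takes over 54 s, if anything falls off the work surface, if the arm or the gripper's body presses on something with over 40 N, if the wrist force passes 120 N, or if a joint passes its speed limit or range.

ROBOT

A 6-joint arm with a two-finger parallel gripper is mounted at the origin on a cart in front of the work surface, level with it; the furniture and walls round the work are solid. World frame = base frame: x ahead of the robot, y to its left, z up, the work surface at z = 0. Lengths are in m, angles in rad, forces in N, time in s.
With the tool pointing down it reaches from about 0.4 to 0.825 m from the base axis. Payload 7 kg.
Tool frame: the origin (TCP) lies midway between the tips of the shut fingers; the grasp point (between the pads) lies 19 mm behind it; z points along the fingers, y is the line along which they close (so a half turn about z gives the same grasp; the last joint's range is limited). The gripper opens to 85 mm and grips with 20 to 120 N. Pads are 22 mm wide; open, the fingers measure 114 mm over their backs; the gripper's body (76 mm by 85 mm) begins 54 mm behind the grasp point. The pads swing forward as they close: fully open they stand 13 mm farther back than shut.
Start: joints at [1.466, 0.359, 0.012, 0, -1.224, -0.288], TCP at [0.258, 0.624, 0.21] pointing down, gripper open.
Joint ranges: [-3.07, 3.07], [-1.43, 2.12], [-1.02, 1.25], [-3.03, 1.67], [-3.05, -0], [-3.03, 3.03]. Speed limits (rad/s): [2.39, 2.39, 3.01, 3.14, 3.14, 3.14].

INTERFACE

Orientations are given as a rotation vector (axis times angle).
In Python, from workcell import monitor, read_camera, robot gives the robot as it stands.
- The arm moves only by the tool drive_tool, never from a script. Its argument "series" is a list of rows, each a list of 7 numbers: the shift along the tool's x, y, z each as a share of 0.15 m, from -1 to 1, then the turn, a rotation vector about the tool's x, y, z each as a share of pi rad, from -1 to 1, then the gripper's target within -1 to 1 (shut at 1, half-way at 0, fully open at -1). A call has 1 to 12 rows; each row is the pose to reach, as a shift and turn from the pose commanded when the call began, along the tool's axes at that moment, turning the shorter way round; what a row does not reach only later rows make up. A row lasts 1/8 s, in which the tool goes at most 62.5 mm and 10.7 degrees, less where a joint would pass 70% of its speed; a pose out of reach is approached as far as the arm can. A call with a number of a shift or a turn outside -1 to 1 is refused whole. A call with a gripper value outside its range is refused whole. The fingers move at their own pace and stop on an object; the grip force is fixed at half the most. Time passes only in rows, so rows that repeat a pose let the fingers close. It gives the time, the measured TCP pose, the force, the opening and the grip force at its end, in the units of the state.
- monitor.read_state(): the state, without advancing time (a new reading comes with each control period).
- read_camera(name): name is "scene" or "top" or "wrist"; returns a dict with "img" (480x640x3 uint8, blue, green, red), "z_map" (480x640 float32, m along the optical axis (not along the pixel's ray), 0 where there is no reading), "fx", "fy", "cx", "cy" (pixels), "xyz" and "attitude" of the camera in the world. Camera axes: x right, y up, looking along -z (the intrinsics and any distortion apply to the point x, -y, -z); pixel columns grow to the right and rows downward; lengths in m; the calibration is good to about 2 mm. The wrist camera is an equidistant fisheye: a pixel r from the principal point sees the ray r / f radians off the axis. A picture is of the moment at which its call begins.
- robot.finish_job(): hands the job in; it is judged then, once.
The state is a dict: "time_s": time; "joint_positions": joint angles; "qd": joint speeds; "effort": joint torques, N m; "eef_pos": TCP position; "tool_rot": TCP orientation; "ft_force": force on the tool from outside, world axes, zero at the start; "torque": the same for the moment, N m; "finger_gap": opening from 0.0 (shut) to 1.0 (fully open); "gripper_force": force on a finger pad.
Only numpy, scipy, OpenCV 4.12 (cv2) and the standard library are available. Lean on these libraries where they do the work, as an engineer would, in place of code of your own. Each camera call takes 0.05 s, during which the arm holds its last target. There are 200 camera calls.

## Working session

There is one attempt and no reset: what is moved stays moved. The work goes in short steps, Python scripts to look and compute and a tool call to move; the robot and the scene stay as the last step left them, time stands still between calls to the robot, and variables do not carry over. Pictures are saved under pics/ and viewed, at most 10 in all, crops included, and the job is handed in when it is done.

Besides the shell and the picture viewer there is one more tool, called after "Emit:" as name([rows], argument=value, ...), one row to a line, values as JSON. drive_tool: Moves the arm, as the interface text tells. Shift numbers are shares of 0.15 m and turn numbers shares of pi rad, none past 1 either way. Its arguments: {"type":"object","properties":{"series":{"type":"array"}},"required":["series"]}

```bash
mkdir -p pics; cat > h.py <<'E'
import numpy as np, cv2
from scipy.spatial.transform import Rotation as R
from workcell import monitor, read_camera, robot
def rot(c):
    a=np.array(c["attitude"],float)
    if a.shape==(3,3): return a
    return R.from_rotvec(a).as_matrix() if a.size==3 else R.from_quat(a).as_matrix()
def plane(c,uv,z):
    uv=np.atleast_2d(np.array(uv,float))
    d=np.c_[(uv[:,0]-c["cx"])/c["fx"],-(uv[:,1]-c["cy"])/c["fy"],-np.ones(len(uv))]@rot(c).T
    o=np.array(c["xyz"]); return o+d*((z-o[2])/d[:,2])[:,None]
E
python3 - <<'E'
from h import *
for n in("top","scene"):
    c=read_camera(n); cv2.imwrite(f"pics/{n}0.png",c["img"]); print(n,c["xyz"],c["attitude"],c["fx"],c["cx"],c["cy"],c["z_map"].max())
    np.savez(n+"0.npz",**c)
s=monitor.read_state();print(s)
E
```

```text
top [0.32011113 0.0079252  1.37836555] [ 0.12798933 -0.11670404 -1.58078189] 493.15653542967976 317.46443082843484 240.75444912308126 2.2654126
scene [ 1.70093233 -0.47904008  1.1723733 ] [0.76119456 0.48874353 1.11007016] 577.9591450627178 319.7378944790244 225.67127935419407 3.999998
{'time_s': 0.1, 'joint_positions': array([ 1.46611543e+00,  3.59291359e-01,  1.11257602e-02, -2.86788916e-04,
       -1.22413593e+00, -2.88125941e-01]), 'qd': array([-3.97027033e-04, -6.01534114e-04,  2.56521167e-03,  1.10681288e-03,
        4.12105450e-05,  8.72870945e-04]), 'effort': array([-1.70198233e-03, -5.84763479e+01,  2.94105273e+01,  6.95449144e+00,
       -3.23254710e-03,  1.16626546e-05]), 'eef_pos': array([0.25821787, 0.62313055, 0.20926604]), 'tool_rot': array([ 3.07967060e+00, -6.12913363e-01, -2.05132312e-04]), 'ft_force': array([-0.10070172,  0.31967125,  0.41871716]), 'torque': array([-0.04656307,  0.02466894,  0.04754375]), 'gripper_force': 0.0, 'finger_gap': 0.999830468106015}
```

View pics/top0.png

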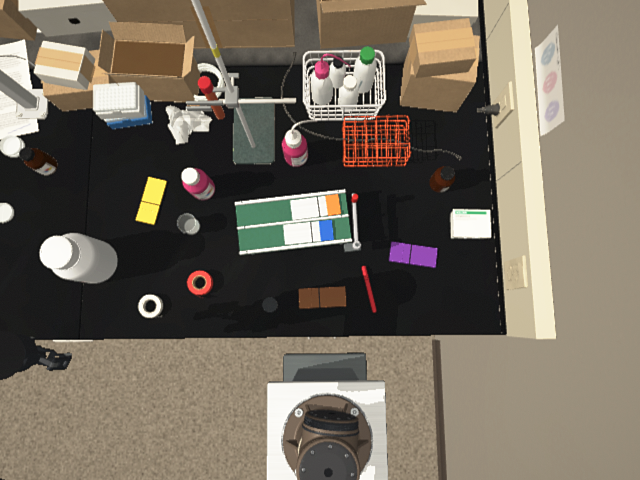

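View pics/scene0.png

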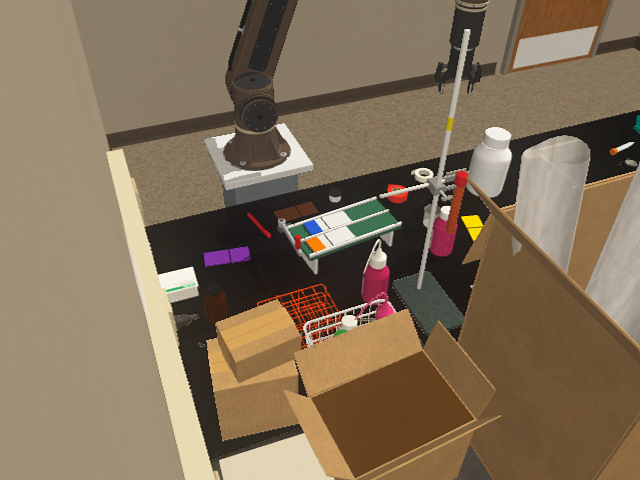

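The top view shows the ledge at about (237–350, 190–253), with its open end to the right. The orange plate is in the back lane (band at 333,205) and the blue one in the front lane (326,230). The red pin is at (355,197) and the hinge at (357,245). The scene view agrees, and shows the stand's rod behind and to the left of the ledge.

```bash
cat > m.py <<'E'
from h import *
def comp(c,lo,hi,box,minA=15):
    h=cv2.cvtColor(c["img"],cv2.COLOR_BGR2HSV); m=cv2.inRange(h,lo,hi); k=np.zeros_like(m); u0,v0,u1,v1=box; k[v0:v1,u0:u1]=m[v0:v1,u0:u1]; return k
E
python3 - <<'E'
from m import *
c={k:v for k,v in np.load("top0.npz").items()}
box=(225,180,375,262)
for n,lo,hi,z in(("orange",(8,150,120),(22,255,255),.086),("blue",(100,150,80),(125,255,255),.086),("red",(0,150,80),(5,255,255),.14),("green",(60,60,30),(95,255,255),.08)):
    m=comp(c,lo,hi,box); p=cv2.findNonZero(m)
    r=cv2.minAreaRect(p); print(n,len(p),r, np.round(plane(c,cv2.boxPoints(r),z)[:,:2],3).tolist(), np.round(plane(c,[r[0]],z),3))
# heights of tall things from depth: clamp rod and pole
zm=c["z_map"];v,u=np.mgrid[0:480,0:640]
d=np.stack([(u-c["cx"])/c["fx"],-(v-c["cy"])/c["fy"],-np.ones(u.shape)],-1)*zm[...,None]
P=d@rot(c).T+c["xyz"]
for q in((290,100),(232,97),(200,102),(215,40),(250,140),(292,135),(294,160),(205,85),(195,175),(285,222),(345,150),(356,215),(357,245),(188,225)): print(q,np.round(P[q[1],q[0]],3))
cv2.imwrite("pics/crop.png",cv2.resize(c["img"][180:262,225:375],None,fx=5,fy=5,interpolation=cv2.INTER_CUBIC))
E
```

```text
orange 258 ((332.89996337890625, 204.29998779296875), (20.081832885742188, 12.727922439575195), 81.8698959350586) [[0.646, -0.006], [0.651, -0.04], [0.596, -0.047], [0.592, -0.013]] [[ 0.621 -0.027  0.086]]
blue 254 ((326.1336975097656, 229.8366241455078), (19.801239013671875, 12.636972427368164), 84.2894058227539) [[0.577, 0.011], [0.58, -0.022], [0.527, -0.026], [0.524, 0.007]] [[ 0.552 -0.008  0.086]]
red 46 ((354.0, 197.5), (7.0, 6.0), 90.0) [[0.635, -0.072], [0.635, -0.088], [0.616, -0.087], [0.617, -0.072]] [[ 0.626 -0.08   0.14 ]]
green 2635 ((292.5073547363281, 221.4730987548828), (45.08002853393555, 113.43485260009766), 83.46337127685547) [[0.623, 0.241], [0.654, -0.064], [0.531, -0.075], [0.501, 0.226]] [[0.577 0.082 0.08 ]]
(290, 100) [0.793 0.07  0.358]
(232, 97) [0.799 0.197 0.365]
(200, 102) [0.79  0.267 0.362]
(215, 40) [1.126 0.308 0.049]
(250, 140) [0.807 0.198 0.08 ]
(292, 135) [0.784 0.077 0.173]
(294, 160) [0.754 0.078 0.062]
(205, 85) [0.817 0.251 0.387]
(195, 175) [0.69  0.33  0.147]
(285, 222) [0.575 0.102 0.086]
(345, 150) [ 0.779 -0.063  0.069]
(356, 215) [ 0.59  -0.088  0.092]
(357, 245) [ 0.508 -0.087  0.102]
(188, 225) [0.587 0.385 0.001]
```

View pics/crop.png

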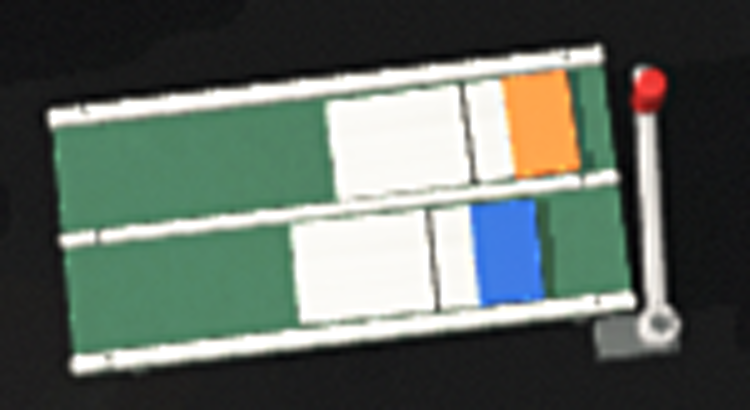

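The crop (5x, offset 225,180) shows the back guide from (48,115) to (604,52), the front guide from (70,365) to (634,300) and the rib from (60,240) to (618,178). The orange plate's trailing edge runs from (326,102) to (338,200), and its leading edge is at about (574,120). The pin is at (649,90) and the hinge at (660,322).

```bash
python3 - <<'E'
from m import *
c={k:v for k,v in np.load("top0.npz").items()}
f=lambda l,z: plane(c,(np.array(l,float)+.5)/5-.5+[225,180],z)[:,:2]
rib=f([(60,240),(618,178)],.088); bg=f([(48,115),(604,52)],.09); fg=f([(70,365),(634,300)],.088)
print(rib,bg,fg)
d=sum(a[0]-a[1] for a in(rib,bg,fg)); print([np.linalg.norm(a[0]-a[1]) for a in(rib,bg,fg)])
ey=d/np.linalg.norm(d); ex=np.array([ey[1],-ey[0]])
yaw=np.arctan2(ex[1],ex[0]); print("ex",ex,"ey",ey,"yaw deg",np.degrees(yaw))
O=(rib.mean(0)+.5*(bg.mean(0)+fg.mean(0)))/2; print("O",O, rib.mean(0),bg.mean(0),fg.mean(0))
L=lambda p:np.round(np.c_[(p-O)@ex,(p-O)@ey],4).tolist()
print("trail",L(f([(326,102),(338,200)],.086)),"lead",L(f([(564,70),(582,175)],.086)))
print("pin",L(f([(649,80)],.14)),"hinge",L(f([(660,322)],.1)))
W=lambda x,y:np.round(O+x*ex+y*ey,3).tolist()
print("hinge nominal",W(-.084,-.16),"lane +33.5",[W(.0335,y) for y in(.15,.1,.05,0)])
hx=np.array([-.084,-.16])
for a in np.radians([0,3,30,60,92]): print(np.degrees(a),W(*(hx+.12*np.array([np.cos(a),-np.sin(a)]))))
T=R.from_rotvec(monitor.read_state()["tool_rot"]).as_matrix();print(T)
E
```

```text
[[ 0.5609827   0.23079117]
 [ 0.59035082 -0.06701847]] [[ 0.62884224  0.23774488]
 [ 0.65911462 -0.06093802]] [[ 0.49374745  0.22465536]
 [ 0.52430576 -0.07400447]]
[np.float64(0.29925418954444655), np.float64(0.30021307750441983), np.float64(0.3002190907195841)]
ex [0.99496168 0.10025595] ey [-0.10025595  0.99496168] yaw deg 5.753909647322247
O [0.57608464 0.08187539] [0.57566676 0.08188635] [0.64397843 0.08840343] [0.50902661 0.07532544]
trail [[0.0591, 0.0011], [0.0049, 0.0003]] lead [[0.0619, -0.1281], [0.0035, -0.1308]]
pin [[0.0381, -0.1677]] hinge [[-0.0821, -0.161]]
hinge nominal [0.509, -0.086] lane +33.5 [[0.594, 0.234], [0.599, 0.185], [0.604, 0.135], [0.609, 0.085]]
0.0 [0.628, -0.074]
3.0000000000000004 [0.628, -0.08]
29.999999999999996 [0.618, -0.135]
59.99999999999999 [0.579, -0.183]
92.0 [0.516, -0.205]
[[ 9.23800948e-01 -3.82872860e-01 -4.25528523e-04]
 [-3.82873059e-01 -9.23799796e-01 -1.46876109e-03]
 [ 1.69245596e-04  1.51976629e-03 -9.99998831e-01]]
```

Own-frame estimates: the orange plate's leading edge is at y ≈ -0.130 and its trailing edge at ≈ 0.000, and the ledge's yaw is 5.75°. I'll travel with the fingers shut to the ledge side of the pin.

Emit:
drive_tool([
  [0.987,0.787,0,0,0,0,1],
  [0.987,0.787,0,0,0,0,1],
  [0.987,0.787,0,0,0,0,1],
  [0.987,0.787,0,0,0,0,1],
])

```text
time_s: 0.6
eef_pos: [0.3512, 0.4544, 0.2104]
tool_rot: [3.08, -0.618, -0.0]
ft_force: [0.1, 1.6, -0.4]
finger_gap: 0.141
gripper_force: 0.0
```

Emit:
drive_tool([
  [0.987,0.787,0,0,0,0,1],
  [0.987,0.787,0,0,0,0,1],
  [0.987,0.787,0,0,0,0,1],
  [0.987,0.787,0,0,0,0,1],
])

```text
time_s: 1.1
eef_pos: [0.4426, 0.2893, 0.21]
tool_rot: [3.08, -0.619, -0.0]
ft_force: [-0.1, -0.2, 0.3]
finger_gap: 0.001
gripper_force: 0.0
```

Emit:
drive_tool([
  [0.987,0.787,0,0,0,0,1],
  [0.987,0.787,0,0,0,0,1],
  [0.987,0.787,0,0,0,0,1],
  [0.987,0.787,0,0,0,0,1],
])

```text
time_s: 1.6
eef_pos: [0.5343, 0.124, 0.2095]
tool_rot: [3.079, -0.619, -0.001]
ft_force: [-0.7, 0.5, -0.0]
finger_gap: 0.001
gripper_force: 0.0
```

Emit:
drive_tool([
  [0.987,0.787,0,0,0,-0.157,1],
  [0.987,0.787,0,0,0,-0.157,1],
  [0.987,0.787,0,0,0,-0.157,1],
  [0.987,0.787,0,0,0,-0.157,1],
  [0.987,0.787,0,0,0,-0.157,1],
  [0.987,0.787,0,0,0,-0.157,1],
])

```text
time_s: 2.35
eef_pos: [0.6244, -0.0377, 0.21]
tool_rot: [-3.137, -0.159, 0.0]
ft_force: [-0.7, 0.3, -0.5]
finger_gap: 0.002
gripper_force: 0.0
```

Emit:
drive_tool([
  [0,0,0.4,0,0,0,1],
  [0,0,0.7,0,0,0,1],
  [0,0,0.7,0,0,0,1],
  [0,0,0.7,0,0,0,1],
])

```text
time_s: 2.85
eef_pos: [0.626, -0.0384, 0.1073]
tool_rot: [3.137, 0.16, 0.004]
ft_force: [0.5, -0.3, 0.5]
finger_gap: -0.003
gripper_force: 0.0
```

Emit:
drive_tool([
  [-0.012,0.1,0,0,0,0,1],
  [-0.003,0.17,0,0,0,0,1],
  [0,0.24,0,0,0,0,1],
  [-0.003,0.31,0,0,0,0.028,1],
  [-0.012,0.379,0,0,0,0.056,1],
  [-0.027,0.447,0,0,0,0.083,1],
  [-0.048,0.513,0,0,0,0.111,1],
  [-0.075,0.578,0,0,0,0.139,1],
  [-0.107,0.64,0,0,0,0.167,1],
  [-0.145,0.699,0,0,0,0.194,1],
  [-0.187,0.754,0,0,0,0.222,1],
])

```text
time_s: 4.22
eef_pos: [0.6081, -0.1555, 0.1052]
tool_rot: [-3.001, 0.929, -0.0]
ft_force: [-0.2, 1.8, -0.2]
finger_gap: -0.001
gripper_force: 0.9
```

```bash
python3 - <<'E'
from h import *
c=read_camera("top"); cv2.imwrite("pics/t1.png",cv2.resize(c["img"][150:290,225:425],None,fx=3.5,fy=3.5))
E
```

```text
(no output)
```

View pics/t1.png

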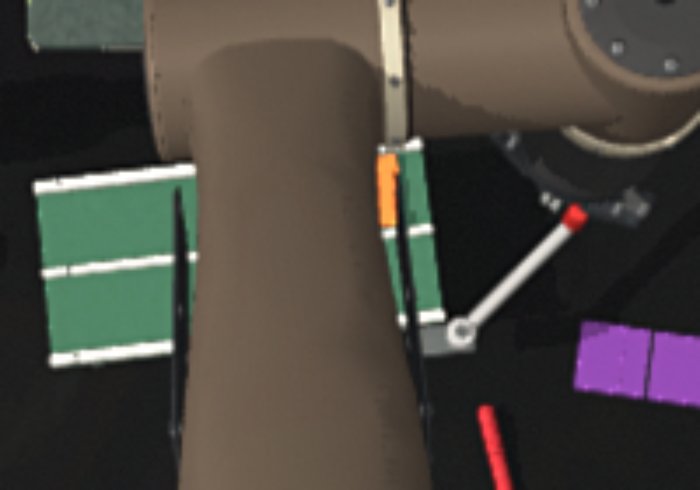

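The crop shows the pin pushed to about 48° at (575,217), with the fingers right behind it and the plates undisturbed. I'll continue the arc.

Emit:
drive_tool([
  [-0.003,0.07,0,0,0,0.028,1],
  [-0.012,0.139,0,0,0,0.056,1],
  [-0.027,0.207,0,0,0,0.083,1],
  [-0.048,0.274,0,0,0,0.111,1],
  [-0.075,0.338,0,0,0,0.139,1],
  [-0.107,0.4,0,0,0,0.167,1],
  [-0.145,0.459,0,0,0,0.194,1],
  [-0.187,0.514,0,0,0,0.222,1],
  [-0.205,0.535,0,0,0,0.233,1],
  [-0.205,0.535,0,0,0,0.233,1],
])

```text
time_s: 5.52
eef_pos: [0.5403, -0.2038, 0.1058]
tool_rot: [-2.472, 1.934, -0.007]
ft_force: [7.0, 2.4, -3.2]
finger_gap: -0.001
gripper_force: 3.5
```

```bash
python3 - <<'E'
from m import *
c=read_camera("top"); s=monitor.read_state()
m=comp(c,(0,150,80),(5,255,255),(340,180,410,262)); p=cv2.findNonZero(m).reshape(-1,2); p=p.mean(0); w=plane(c,[p],.14)[0,:2]
ex=np.array([.99496,.10026]);ey=np.array([-.10026,.99496]);O=np.array([.5761,.0819])
q=w-O; q=np.array([q@ex+.084,q@ey+.16]); print(p,w,np.degrees(np.arctan2(-q[1],q[0])),np.linalg.norm(q),s["ft_force"])
E
```

```text
[402.1875  239.09375] [ 0.51555511 -0.19962961] 92.24259699938115 0.11412788097825885 [ 6.88885173  1.81229214 -3.48392929]
```

Emit:
drive_tool([
  [0,-0.1,0,0,0,0,1],
  [0,-0.2,0,0,0,0,1],
  [0,-0.2,-0.35,0,0,0,1],
  [0,-0.2,-0.7,0,0,0,1],
  [0,-0.2,-0.7,0,0,0,1],
])

```text
time_s: 6.2
eef_pos: [0.57, -0.1971, 0.2149]
tool_rot: [-2.472, 1.934, -0.011]
ft_force: [-0.3, 0.1, -0.8]
finger_gap: -0.003
gripper_force: 0.0
```

Emit:
drive_tool([
  [-0.99,-0.372,0,0,0,0,1],
  [-0.99,-0.372,0,0,0,0,1],
  [-0.99,-0.372,0,0,0,0,1],
  [-0.99,-0.372,0,0,0,0,1],
])

```text
time_s: 6.7
eef_pos: [0.5858, -0.0366, 0.2093]
tool_rot: [2.476, -1.932, -0.001]
ft_force: [-0.5, -0.1, 0.5]
finger_gap: -0.002
gripper_force: 0.0
```

Emit:
drive_tool([
  [-0.99,-0.372,0,0,0,-0.455,1],
  [-0.99,-0.372,0,0,0,-0.455,1],
  [-0.99,-0.372,0,0,0,-0.455,1],
  [-0.99,-0.372,0,0,0,-0.455,1],
  [-0.99,-0.372,0,0,0,-0.455,1],
  [-0.99,-0.372,0,0,0,-0.455,1],
  [-0.99,-0.372,0,0,0,-0.455,1],
  [-0.99,-0.372,0,0,0,-0.455,1],
  [-0.99,-0.372,0,0,0,-0.455,1],
  [-0.99,-0.372,0,0,0,-0.455,1],
])

```text
time_s: 7.95
eef_pos: [0.6041, 0.1181, 0.2097]
tool_rot: [3.138, 0.153, -0.001]
ft_force: [0.4, 0.0, 0.3]
finger_gap: 0.002
gripper_force: 0.0
```

```bash
python3 - <<'E'
from m import *
s=monitor.read_state()
ex=np.array([.99496,.10026]);ey=np.array([-.10026,.99496]);O=np.array([.5761,.0819])
q=s["eef_pos"][:2]-O; print(q@ex,q@ey,s["eef_pos"],s["ft_force"])
c=read_camera("wrist"); cv2.imwrite("pics/w1.png",c["img"])
E
```

```text
0.031454814408194844 0.03322032296450528 [0.60406568 0.11810664 0.20970216] [0.40373441 0.03530114 0.34354336]
```

View pics/w1.png

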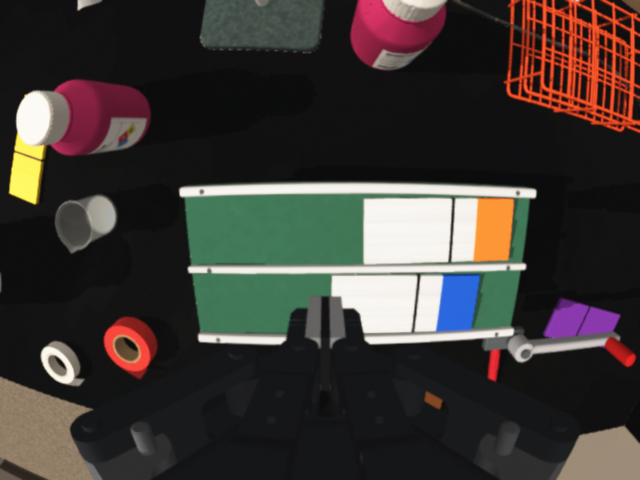

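The wrist view shows the stop fully open, lying along -y at (520–625, 345), both plates undisturbed, and the fingers squared to the lane. I'll descend behind the orange plate.

Emit:
drive_tool([
  [0.014,0,0.4,0,0,0,1],
  [0.014,0,0.7,0,0,0,1],
  [0.014,0,0.8,0,0,0,1],
  [0.014,0,0.845,0,0,0,1],
  [0.014,0,0.845,0,0,0,1],
  [0.014,0,0.845,0,0,0,1],
])

```text
time_s: 8.75
eef_pos: [0.6071, 0.1191, 0.085]
tool_rot: [-3.137, -0.158, -0.004]
ft_force: [0.4, -0.3, 0.5]
finger_gap: 0.001
gripper_force: 0.0
```

```bash
python3 - <<'E'
from m import *
s=monitor.read_state()
ex=np.array([.99496,.10026]);ey=np.array([-.10026,.99496]);O=np.array([.5761,.0819])
q=s["eef_pos"][:2]-O; print(q@ex,q@ey,s["eef_pos"],s["ft_force"])
c=read_camera("wrist"); cv2.imwrite("pics/w2.png",c["img"])
E
```

```text
0.03456298489933537 0.033928225065847646 [0.60708722 0.11912261 0.08504214] [ 0.39420994 -0.32971354  0.53240988]
```

View pics/w2.png

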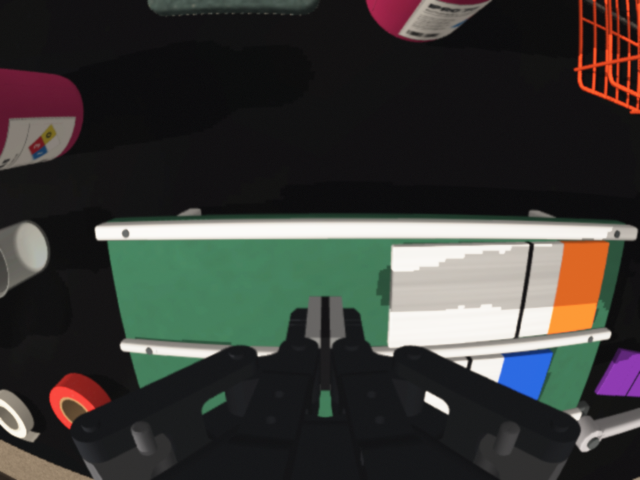

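The view shows the shut tips in the lane behind the orange plate's trailing edge (390, 245–345). I'll push gently in steps.

Emit:
drive_tool([
  [-0.005,0,0.012,0,0,0,1],
  [-0.005,0.05,0.012,0,0,0,1],
  [-0.005,0.1,0.012,0,0,0,1],
  [-0.005,0.14,0.012,0,0,0,1],
  [-0.005,0.18,0.012,0,0,0,1],
  [-0.005,0.22,0.012,0,0,0,1],
  [-0.005,0.26,0.012,0,0,0,1],
  [-0.005,0.3,0.012,0,0,0,1],
  [-0.005,0.34,0.012,0,0,0,1],
  [-0.005,0.37,0.012,0,0,0,1],
  [-0.005,0.4,0.012,0,0,0,1],
  [-0.005,0.4,0.012,0,0,0,1],
])

```text
time_s: 10.3
eef_pos: [0.6114, 0.0586, 0.0816]
tool_rot: [3.138, 0.157, -0.0]
ft_force: [-0.1, 0.0, 0.2]
finger_gap: -0.0
gripper_force: 0.0
```

```bash
cat > k.py <<'E'
from m import *
ex=np.array([.99496,.10026]);ey=np.array([-.10026,.99496]);O=np.array([.5761,.0819])
s=monitor.read_state();q=s["eef_pos"][:2]-O; print("tcp",q@ex,q@ey,s["eef_pos"][2],s["ft_force"])
c=read_camera("top"); m=comp(c,(8,150,100),(22,255,255),(320,190,375,225)); p=cv2.findNonZero(m)
cv2.imwrite("pics/t_%.2f.png"%s["time_s"],cv2.resize(c["img"][170:270,225:385],None,fx=4.5,fy=4.5,interpolation=cv2.INTER_CUBIC))
if p is not None:
    w=plane(c,p.reshape(-1,2),.086)[:,:2]-O; L=np.c_[w@ex,w@ey]; print("band n",len(p),"x",L[:,0].min(),L[:,0].max(),"y min/max",np.percentile(L[:,1],[0,5,95,100]))
c=read_camera("wrist"); cv2.imwrite("pics/w_%.2f.png"%s["time_s"],c["img"]); print(s["time_s"])
w=c; m=comp(c,(8,150,100),(20,255,255),(0,0,640,480))
n,lab,st,ce=cv2.connectedComponentsWithStats(m)
b=np.argsort(-st[1:,4])[:3]+1; print(st[b],ce[b])
def fray(c,uv,z):
    x=(uv[:,0]-c["cx"])/c["fx"];y=(uv[:,1]-c["cy"])/c["fy"];r=np.hypot(x,y)+1e-9
    d=np.c_[np.sin(r)*x/r,-np.sin(r)*y/r,-np.cos(r)]@rot(c).T; o=np.array(c["xyz"]); return o+d*((z-o[2])/d[:,2])[:,None]
for i in b[:2]:
    v,u=np.nonzero(lab==i); P=fray(c,np.c_[u,v].astype(float),.086)[:,:2]-O; L=np.c_[P@ex,P@ey]
    print("wrist band x",L[:,0].min(),L[:,0].max(),"y",np.percentile(L[:,1],[0,5,95,100]))
E
python3 k.py
```

```text
tcp 0.03276543022239858 -0.02668144692849677 0.08155978117851664 [-0.060411    0.00538416  0.19160956]
band n 257 x 0.006390051010800773 0.06152854684008366 y min/max [-0.13002268 -0.1276623  -0.09679954 -0.09467857]
10.3
[[ 456  238   74  105 6156]
 [ 574   31    5   22   32]
 [ 544   46    7   17   29]] [[491.96864847 287.90074724]
 [575.03125     43.5       ]
 [545.48275862  55.06896552]]
wrist band x 0.007247796548420913 0.06310722594145861 y [-0.12883612 -0.12629484 -0.09490554 -0.09172819]
wrist band x 0.16002538754355133 0.17113935923182608 y [-0.15306944 -0.15300967 -0.15050358 -0.15043989]
```

View pics/w_10.30.png

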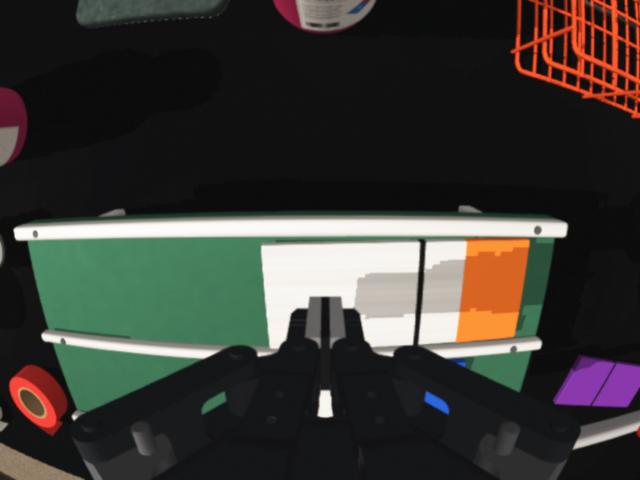

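The tips at (325,300) are over the plate, whose trailing edge is at u≈265, and they show no contact force. So they sit higher than assumed. I'll check heights with the wrist depth.

```bash
python3 - <<'E'
from m import *
s=monitor.read_state(); T=R.from_rotvec(s["tool_rot"]).as_matrix()
c=read_camera("wrist"); o=np.array(c["xyz"]); print(o,s["eef_pos"],"axis",-rot(c)[:,2],c["fx"],c["cx"],c["cy"])
ex=np.array([.99496,.10026]);ey=np.array([-.10026,.99496]);O=np.array([.5761,.0819])
def pt(u,v):
    x=(u-c["cx"])/c["fx"];y=(v-c["cy"])/c["fy"];r=np.hypot(x,y);d=np.array([np.sin(r)*x/r,-np.sin(r)*y/r,-np.cos(r)]);d/=-d[2]
    p=o+rot(c)@d*c["z_map"][v,u]; q=p[:2]-O; return np.round([q@ex,q@ey,p[2]],4)
for n,uv in dict(ledgeL=(200,300),ledgeR=(540,290),plate=(300,260),plate2=(400,320),band=(500,270),rib=(180,346),backguide=(300,228),table=(300,150),tipL=(316,300),tipR=(335,300),tipL2=(316,310),tip3=(335,330),tip4=(316,298)).items(): print(n,uv,pt(*uv))
# where TCP projects
p=rot(c).T@(s["eef_pos"]-o); r=np.arctan2(np.hypot(p[0],p[1]),-p[2]); k=r/np.hypot(p[0],p[1]); print("tcp px",c["cx"]+c["fx"]*p[0]*k,c["cy"]-c["fy"]*p[1]*k)
E
```

```text
[0.68261283 0.06622171 0.24519783] [0.61138501 0.05897943 0.08155657] axis [-0.28038977 -0.02889654 -0.95945118] 371.64829954431775 324.86233040179013 248.79615397542426
ledgeL (200, 300) [0.0291 0.0366 0.0805]
ledgeR (540, 290) [ 0.0326 -0.1435  0.0805]
plate (300, 260) [ 0.0523 -0.0151  0.0857]
plate2 (400, 320) [ 0.0209 -0.0632  0.0849]
band (500, 270) [ 0.0472 -0.1119  0.0872]
rib (180, 346) [0.0042 0.0499 0.0858]
backguide (300, 228) [ 0.068  -0.0157  0.0894]
table (300, 150) [ 0.0996 -0.0101 -0.0016]
tipL (316, 300) [ 0.0443 -0.0229  0.1118]
tipR (335, 300) [ 0.044  -0.0304  0.1112]
tipL2 (316, 310) [ 0.0434 -0.023   0.119 ]
tip3 (335, 330) [ 0.0438 -0.0297  0.1354]
tip4 (316, 298) [ 0.0435 -0.0228  0.1081]
tcp px 324.77436719545676 295.8742416069241
```

```bash
python3 - <<'E'
from m import *
c=read_camera("wrist"); o=np.array(c["xyz"]); Rm=rot(c)
ex=np.array([.99496,.10026]);ey=np.array([-.10026,.99496]);O=np.array([.5761,.0819])
v,u=np.mgrid[280:312,296:356]
x=(u-c["cx"])/c["fx"];y=(v-c["cy"])/c["fy"];r=np.hypot(x,y);d=np.stack([np.sin(r)*x/r,-np.sin(r)*y/r,-np.cos(r)],-1);d/=-d[...,2:]
P=o+(d*c["z_map"][280:312,296:356,None])@Rm.T
for vv in range(286,312,2): print(vv,[("%.0f"%(1000*P[vv-280,k-296,2])) for k in range(298,356,4)], c["img"][vv,[302,310,318,325,332,340,348]].sum(1))
E
```

```text
286 ['85', '86', '86', '85', '86', '86', '86', '86', '86', '86', '86', '85', '85', '86', '87'] [734 734 734 734 735 734 734]
288 ['86', '86', '86', '86', '86', '85', '86', '85', '86', '85', '85', '85', '86', '86', '86'] [739 739 739 738 737 737 734]
290 ['86', '86', '86', '87', '86', '85', '86', '85', '86', '86', '86', '85', '86', '86', '85'] [736 736 735 734 734 734 734]
292 ['85', '86', '245', '85', '86', '86', '86', '86', '86', '86', '86', '86', '87', '84', '85'] [736 736 737 738 739 738 739]
294 ['86', '85', '86', '87', '86', '86', '87', '85', '86', '86', '85', '85', '85', '86', '85'] [736 732 734 732 734 734 738]
296 ['86', '86', '87', '86', '85', '86', '86', '85', '87', '85', '86', '86', '86', '86', '86'] [736 565 554 477 554 583 734]
298 ['86', '85', '87', '110', '108', '108', '110', '108', '109', '109', '109', '84', '86', '86', '85'] [736 333 297  68 297 366 734]
300 ['86', '86', '85', '111', '110', '111', '111', '111', '111', '111', '111', '85', '85', '86', '86'] [736 326 295  57 294 343 736]
302 ['86', '86', '85', '112', '112', '112', '112', '111', '111', '113', '112', '86', '86', '86', '85'] [734 309 294  52 294 331 732]
304 ['84', '85', '86', '114', '114', '114', '115', '115', '113', '113', '113', '115', '86', '86', '86'] [729 303 294  53 297 316 727]
306 ['87', '86', '85', '116', '116', '116', '115', '116', '117', '116', '116', '115', '87', '86', '86'] [716 297 291  52 295 303 719]
308 ['110', '110', '110', '118', '119', '119', '118', '118', '117', '118', '119', '118', '110', '110', '110'] [427 294 294  56 294 297 428]
310 ['112', '110', '112', '119', '119', '119', '120', '119', '119', '120', '120', '119', '111', '111', '111'] [ 72 295 294  54 294 294  73]
```

The tips' lower edge is really at z≈0.107 while the reported TCP z is 0.082, so the shut fingertips end about 25 mm short of the nominal TCP. I'll back off behind the plate and go lower in steps, watching the force.

Emit:
drive_tool([
  [0.005,-0.2,0,0,0,0,1],
  [0.005,-0.41,0,0,0,0,1],
  [0.005,-0.41,0.05,0,0,0,1],
  [0.005,-0.41,0.1,0,0,0,1],
  [0.005,-0.41,0.1,0,0,0,1],
])

```text
time_s: 11.12
eef_pos: [0.6053, 0.1193, 0.0655]
tool_rot: [3.137, 0.157, -0.003]
ft_force: [0.4, 0.7, 0.5]
finger_gap: -0.002
gripper_force: 0.0
```

```bash
cat > tip.py <<'E'
from m import *
s=monitor.read_state(); c=read_camera("wrist"); o=np.array(c["xyz"]); Rm=rot(c)
ex=np.array([.99496,.10026]);ey=np.array([-.10026,.99496]);O=np.array([.5761,.0819])
v,u=np.mgrid[270:330,296:356]
x=(u-c["cx"])/c["fx"];y=(v-c["cy"])/c["fy"];r=np.hypot(x,y);d=np.stack([np.sin(r)*x/r,-np.sin(r)*y/r,-np.cos(r)],-1);d/=-d[...,2:]
P=o+(d*c["z_map"][270:330,296:356,None])@Rm.T
q=s["eef_pos"][:2]-O; print("tcp",q@ex,q@ey,s["eef_pos"][2],s["ft_force"],s["time_s"])
for vv in range(290,304,2): print(vv,(P[vv-270,[16,22,29,36,42],2]*1000).round())
k=P[36]; L=(k[:,:2]-O)@ey; f=k[:,2]>.1 if s["eef_pos"][2]>.08 else k[:,2]>.088; print("finger y extent at row306",L[f].min(),L[f].max())
E
python3 tip.py
```

```text
tcp 0.03278038272119392 0.034295727367409386 0.06552249014601967 [0.42757585 0.72917853 0.47917321] 11.125
290 [81. 80. 80. 80. 79.]
292 [79. 80. 80. 80. 80.]
294 [81. 79. 82. 80. 81.]
296 [79. 80. 79. 80. 78.]
298 [93. 92. 93. 93. 92.]
300 [95. 95. 95. 95. 95.]
302 [96. 95. 96. 96. 96.]
finger y extent at row306 0.027753832426768026 0.04075962310236306
```

Emit:
drive_tool([
  [0.005,0,0.025,0,0,0,1],
  [0.005,0,0.048,0,0,0,1],
  [0.005,0,0.048,0,0,0,1],
])

```text
time_s: 11.55
eef_pos: [0.6066, 0.1201, 0.0592]
tool_rot: [3.138, 0.157, -0.0]
ft_force: [-0.4, 0.0, -0.1]
finger_gap: 0.002
gripper_force: 0.0
```

```bash
python3 tip.py
```

```text
tcp 0.03421215295062363 0.034904743260991244 0.059187333790573435 [-0.42918018  0.00863682 -0.08185077] 11.55
290 [81. 79. 79. 80. 80.]
292 [79. 80. 80. 80. 79.]
294 [80. 81. 80. 80. 80.]
296 [80. 80. 80. 79. 81.]
298 [88. 88. 85. 87. 86.]
300 [89. 88. 88. 88. 89.]
302 [89. 90. 90. 90. 89.]
finger y extent at row306 0.02840116342273223 0.04136418275025634
```

Emit:
drive_tool([
  [0,0,0.013,0,0,0,1],
  [0,0.05,0.013,0,0,0,1],
  [0,0.1,0.013,0,0,0,1],
  [0,0.14,0.013,0,0,0,1],
  [0,0.18,0.013,0,0,0,1],
  [0,0.22,0.013,0,0,0,1],
  [0,0.26,0.013,0,0,0,1],
  [0,0.3,0.013,0,0,0,1],
  [0,0.3,0.013,0,0,0,1],
])

```text
time_s: 12.72
eef_pos: [0.613, 0.0763, 0.0589]
tool_rot: [-3.136, -0.159, -0.006]
ft_force: [0.8, 2.5, 6.0]
finger_gap: -0.002
gripper_force: 3.0
```

```bash
python3 k.py; python3 tip.py
```

```text
tcp 0.03611011746927544 -0.009278389619638323 0.05893838981001843 [0.84629931 2.53755835 6.02246147]
band n 250 x 0.004805420980293235 0.059092692528747964 y min/max [-0.1466633  -0.14499502 -0.11467064 -0.11261896]
12.725
[[ 530  262   76  107 5318]
 [ 622   43    8   20   42]
 [ 587   48    8   22   37]] [[568.3787138  312.7203836 ]
 [623.97619048  52.        ]
 [588.43243243  60.        ]]
wrist band x 0.005372641091341705 0.06115539944125879 y [-0.14650244 -0.14417609 -0.11260109 -0.10868514]
wrist band x 0.15873532297954296 0.1674957254642913 y [-0.15181182 -0.15035459 -0.14725384 -0.14714392]
tcp 0.036102196965254935 -0.009293358405977635 0.05893162672949164 [0.48324563 0.86048462 6.89483878] 12.825
290 [80. 80. 80. 80. 80.]
292 [80. 79. 79. 79. 80.]
294 [81. 79. 81. 80. 80.]
296 [80. 80. 80. 80. 80.]
298 [86. 86. 86. 86. 86.]
300 [89. 88. 88. 88. 88.]
302 [90. 89. 88. 89. 89.]
finger y extent at row306 -0.015826694388900237 -0.0028293136889210074
```

Contact is made: the plate moved 16.5 mm and its leading edge is at -0.1465. The tip rests lightly on the ledge at 6 N, so I'll ease up about 1 mm and push on.

Emit:
drive_tool([
  [-0.01,0,-0.008,0,0,0,1],
  [-0.01,0.04,-0.008,0,0,0,1],
  [-0.01,0.08,-0.008,0,0,0,1],
  [-0.01,0.12,-0.008,0,0,0,1],
  [-0.01,0.16,-0.008,0,0,0,1],
  [-0.01,0.2,-0.008,0,0,0,1],
  [-0.01,0.24,-0.008,0,0,0,1],
  [-0.01,0.27,-0.008,0,0,0,1],
  [-0.01,0.3,-0.008,0,0,0,1],
  [-0.01,0.3,-0.008,0,0,0,1],
])

```text
time_s: 14.12
eef_pos: [0.6146, 0.0299, 0.0589]
tool_rot: [3.138, 0.157, 0.001]
ft_force: [1.1, 1.6, 5.0]
finger_gap: 0.003
gripper_force: 2.5
```

```bash
python3 k.py
```

```text
tcp 0.03313103454618672 -0.05557975539359749 0.05893400034368135 [1.06237455 1.5519601  4.98107692]
band n 270 x 0.0016867239550985766 0.0590087304767084 y min/max [-0.19383786 -0.19194902 -0.16094347 -0.15898518]
14.125
[[ 530  258   77  108 5424]
 [ 601    0    4   53  115]
 [ 521   26   12   23   64]] [[569.05475664 308.9369469 ]
 [602.46956522  24.45217391]
 [524.140625    38.671875  ]]
wrist band x 0.003971874465368314 0.06030496009045588 y [-0.19289974 -0.19046094 -0.15882677 -0.15451681]
wrist band x 0.15600812153748392 0.18355491531409318 y [-0.18380869 -0.18297592 -0.17946279 -0.17921654]
```

The leading edge is at -0.1935, inside the window. I'll back away, lift and verify.

Emit:
drive_tool([
  [0,-0.08,-0.005,0,0,0,1],
  [0,-0.2,-0.01,0,0,0,1],
  [0,-0.2,-0.4,0,0,0,1],
  [0,-0.2,-0.9,0,0,0,1],
  [0,-0.2,-0.9,0,0,0,1],
  [0,-0.2,-0.9,0,0,0,1],
])

```text
time_s: 14.98
eef_pos: [0.6111, 0.0614, 0.1941]
tool_rot: [-3.137, -0.158, -0.002]
ft_force: [-0.6, -0.4, -0.3]
finger_gap: -0.003
gripper_force: 0.0
```

```bash
python3 k.py; cp pics/w_14.8*.png pics/final.png; ls pics
```

```text
tcp 0.032757094106068564 -0.02387326341391056 0.1940738011355426 [-0.57359401 -0.35854661 -0.31455219]
band n 275 x 0.0016867239550985766 0.05962822743289822 y min/max [-0.1948864  -0.19242294 -0.16100688 -0.15927775]
14.975
[[ 486  206   45   67 2381]
 [ 318  392   14   25  270]
 [ 606   30    3   22   34]] [[508.4300714  238.83788324]
 [324.8962963  404.85925926]
 [606.55882353  39.94117647]]
wrist band x 0.003786345830701443 0.059972331648265945 y [-0.19317464 -0.19106305 -0.15953098 -0.15694698]
wrist band x -0.1413302136644822 -0.1112354751987543 y [-0.03010358 -0.0290827  -0.0197362  -0.01780694]
crop.png
scene0.png
t1.png
t_10.30.png
t_12.72.png
t_14.12.png
t_14.97.png
top0.png
w1.png
w2.png
w_10.30.png
w_12.72.png
w_14.12.png
w_14.97.pngcp: cannot stat 'pics/w_14.8*.png': No such file or directory
```

View pics/w_14.97.png

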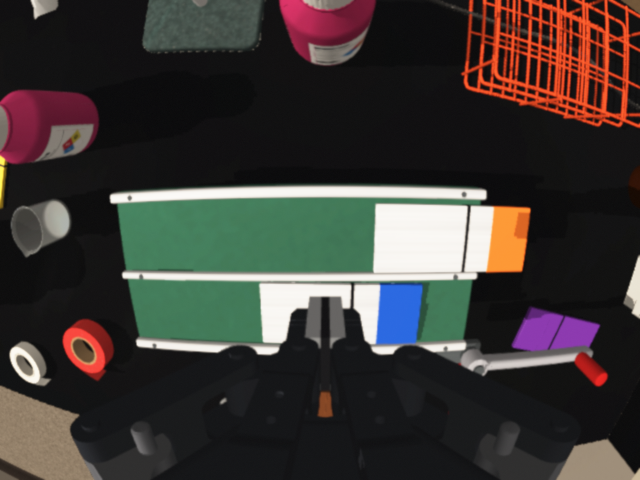

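The orange band (490–530, 207–272) is wholly past the ledge end (u≈480), the black line (467) is still over the ledge, the stop is open and the blue plate is in place.

```bash
python3 -c "
from workcell import robot
print(robot.finish_job())"
```

```text
the job is handed in; nothing more can be done
None
```

The job is handed in, verdict not shown: the stop is fully open at about 92°, the orange plate overhangs the ledge end by about 44 mm with its black line still over the ledge, and the blue plate looks undisturbed.

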